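# Set the dust extractor to medium speed

### The job

The dust extractor on the desk is running on high, too strong for brushing small sherds. Set it to medium by pressing its key with the two bars fully down, so that it stays down and the high key pops up; then take the hand away.

Things in the scene. Friction and masses are not known exactly. Their poses are not given: they have to be found in the camera images.
- extractor: fixed flat grey case, 200 (x, front to back) x 250 (y) x 75 mm high, slatted grille at the rear; origin under its centre, turned up to 26 degrees. Row of four off-white keys at the front, 45 mm ahead (-x) of the centre, from its left (+y): plain stop key 50 mm wide (y +63 mm), then 34 mm keys with one (low, y +13), two (medium, y -29) and three (high, y -71) dark bars.
- key_medium_top (a point): centre of the top face of the medium key (two bars, second from the right); moves with the key. Its x points to the extractor's back, y along the row to the stop key, z up. Each key is 60 mm long in x; gaps between keys 8 mm. A key that is up has its top 91 mm over the desk (16 mm proud of the case), one that is down 81 mm. The bars lie on the rear half of the key top.
- key_medium (a joint): travel of the medium key straight down in m: 0 up (its start), 0.010 fully down, at a hard stop. The four keys are interlocked by a linkage that lifts the key that was down as another goes down, so that their travels always add up to 0.010. A key moves with about 2 to 4 N and stays where it is left, so press it right down to the stop.
- key_low (a joint): travel of the low key (one bar, on the stop-key side of the medium key), 0 up (its start) to 0.010 m down.
- key_high (a joint): travel of the high key (three bars, at the right-hand end of the row), 0 up to 0.010 m down. It is the one that is down at the start.

How it is judged:
By the outcome, as a careful person would: the job done as asked, in the order asked, and still so for the second after the job is handed in, with the robot touching nothing.
It also fails if it takes over 22 s, if anything falls off the work surface, if the arm or the gripper's body presses on something with over 40 N, if the wrist force passes 120 N, or if a joint passes its speed limit or range.

### The arm

A 7-joint arm with a two-finger parallel gripper is mounted at the origin on a cart in front of the work surface, level with it; the furniture and walls round the work are solid. World frame = base frame: x ahead of the robot, y to its left, z up, the work surface at z = 0. Lengths are in mm, angles in rad, forces in N, time in s.
With the tool pointing down it reaches from about 400 to 875 mm from the base axis. Payload 4.4 kg.
Tool frame: the origin (TCP) lies at the very end of the fingers, on their centre line; the grasp point (between the pads) lies 19 mm behind it; z points along the fingers, x is the direction in which the jaws open and shut, and the axes are right-handed (so a half turn about z gives the same grasp; the last joint's range is limited). The gripper opens to 85 mm and grips with 20 to 120 N. Pads are 22 mm wide; open, the fingers measure 114 mm over their backs; the gripper's body (76 mm by 85 mm) begins 54 mm behind the grasp point. The pads swing forward as they close: fully open they stand 13 mm farther back than shut.
Start: joints at [-1.198, 0.628, 0.038, 1.517, -0.027, 0.996, -0.02], TCP at [276.134, 588.445, 231.313] pointing down, gripper open.
Joint ranges: [-3.06, 3.06], [-0.37, 2.12], [-1.25, 1.32], [0.18, 2.47], [-1.1, 4.24], [0.23, 1.98], [-2.94, 2.94]. Speed limits (rad/s): [2.57, 2.57, 3.14, 3.14, 3.14, 3.14, 3.14].

### API

Orientations are given as [roll, pitch, yaw] about the fixed x, y, z axes, in that order (R = Rz(yaw) Ry(pitch) Rx(roll)).
In Python, from cell import ctrl, get_image, job, models gives the robot as it stands.
- The arm moves only by the tool move_arm, never from a script. Its argument "moves" is a list that holds one entry, the list of rows, each a list of 6 numbers: the shift along the tool's x, y, z in m, then the turn, a rotation vector about the tool's x, y, z in rad. A call has 1 to 20 rows; each row is the pose to reach, as a shift and turn from the pose commanded when the call began, along the tool's axes at that moment; what a row does not reach only later rows make up. A row lasts 1/8 s, in which the tool goes at most 62.5 mm and 10.7 degrees, less where a joint would pass 70% of its speed; a pose out of reach is approached as far as the arm can. A call with a gripper value outside its range is refused whole. "jaw" is the opening, from 0 (shut) to 1 (fully open), set as the call begins (left out, the last holds). The fingers move at their own pace and stop on an object; the grip force is fixed at half the most. Time passes only in rows, so rows that repeat a pose let the fingers close. It gives the time, the measured TCP pose, the force and the opening at its end, in the units of the state.
- ctrl.read_state(): the state, without advancing time (a new reading comes with each control period).
- get_image(name): name is "scene" or "top"; returns a dict with "color" (480x640x3 uint8, blue, green, red), "fov_y" (degrees; the focal length in pixels is half the picture's height over the tangent of half this angle, whatever the lens; pixels are square), "cx", "cy" (the principal point, pixels), "k1" (the pictures are not rectified: a ray, as slopes to the right and down, at radius r is drawn at 1 + k1 r^2 times it, then the intrinsics apply), "origin" and "orientation" of the camera in the world. Camera axes: x right, y up, looking along -z (the intrinsics and any distortion apply to the point x, -y, -z); pixel columns grow to the right and rows downward; lengths in mm; the calibration is good to about 2 mm. A picture is of the moment at which its call begins. There is no depth.
- job.finish_job(): hands the job in, once; it reports no verdict.
Trained networks look in the newest picture that a camera, given by its name, has taken for a name from the list of things; names that differ only in an ending like _2 or _b are one class to them, and where a whole thing is asked for, a point or a joint stands for the part that bears it (a point fixed in the world has none). Each returns a list of dicts, best first, with "score" (0 to 1); they miss things now and then, are a little off and sometimes report something else, mostly with a low value. They report only what shows in the picture. A call takes as long as a camera call.
- models.cut_out(camera, thing): "pixels" (480x640 bool, what is visible of it) and "uv" ([column, row] in pixels, amid what is visible of it).
- models.place_of(camera, thing): "uv" ([column, row] in pixels: a listed point, or the origin of a listed thing).
The state is a dict: "clock": time; "qpos": joint angles; "qd": joint speeds; "tau": joint torques, N m; "eef_pos": TCP position; "tool_rot": TCP orientation; "force": force on the tool from outside, world axes, zero at the start; "torque": the same for the moment, N m; "width": finger opening in mm.
Only numpy, scipy, OpenCV 4.12 (cv2) and the standard library are available. Lean on these libraries where they do the work, as an engineer would, in place of code of your own. Each camera call takes 0.05 s, during which the arm holds its last target.

## Working session

There is one attempt and no reset: what is moved stays moved. The work goes in short steps, Python scripts to look and compute and a tool call to move; the robot and the scene stay as the last step left them, time stands still between calls to the robot, and variables do not carry over. Pictures are saved under pics/ and viewed, and the job is handed in when it is done.

Besides the shell and the picture viewer there is one more tool, called after "Emit:" in YAML: its name, and indented under it one key for each argument. move_arm: Moves the arm, as the interface text tells. Its arguments: {"type":"object","properties":{"moves":{"type":"array","items":{"type":"array","items":{"type":"array","items":{"type":"number"}}}},"jaw":{"type":"number"}},"required":["moves"]}

```bash
mkdir -p pics; ls; cat > h.py <<'E'
import numpy as np, cv2
from scipy.spatial.transform import Rotation as R
from cell import ctrl,get_image,job,models
def rotm(o):
    o=np.array(o,float)
    return o if o.shape==(3,3) else R.from_euler('xyz',o).as_matrix()
def K(im):
    h,w=im['color'].shape[:2]; f=h/2/np.tan(np.radians(im['fov_y'])/2); return f
def ray(im,uv):
    f=K(im); d=np.array([(uv[0]-im['cx'])/f,(uv[1]-im['cy'])/f]); p=d.copy()
    for _ in range(30): p=d/(1+im['k1']*(p@p))
    v=rotm(im['orientation'])@np.array([p[0],-p[1],-1]); return np.array(im['origin'],float),v
def atz(im,uv,z):
    o,v=ray(im,uv); return o+v*(z-o[2])/v[2]
def proj(im,P):
    c=rotm(im['orientation']).T@(np.array(P,float)-im['origin']); s=np.array([c[0],-c[1]])/-c[2]
    return s*(1+im['k1']*(s@s))*K(im)+[im['cx'],im['cy']]
E
python3 - <<'E'
from h import *
s=ctrl.read_state(); print({k:np.round(v,3) for k,v in s.items()})
for n in ['scene','top']:
    im=get_image(n); cv2.imwrite(f'pics/{n}0.png',im['color']); print(n,{k:v for k,v in im.items() if k!='color'})
    for t in ['key_medium_top']:
        for r in models.place_of(n,t): print(t,r['score'],r['uv'],atz(im,r['uv'],91))
    for t in ['extractor','key_medium','key_high','key_low']:
        for r in models.cut_out(n,t): print(t,r['score'],r['uv'],atz(im,r['uv'],91))
    for r in models.place_of(n,'extractor'): print('ext',r['score'],r['uv'],atz(im,r['uv'],0))
E
```

```text
pics
{'clock': np.float64(0.0), 'qpos': array([-1.198,  0.629,  0.038,  1.518, -0.027,  0.996, -0.02 ]), 'qd': array([ 0.   , -0.001, -0.002, -0.   ,  0.001,  0.   ,  0.002]), 'tau': array([ 2.0000e-03, -5.6341e+01,  1.2270e+00, -1.9345e+01,  1.1000e-02,
        1.1000e-02, -0.0000e+00]), 'eef_pos': array([275.861, 587.882, 230.382]), 'tool_rot': array([3.142e+00, 2.000e-03, 1.132e+00]), 'force': array([-0.315, -0.149,  0.124]), 'torque': array([-0.013, -0.022, -0.026]), 'width': np.float64(85.372)}
scene {'fov_y': 43.563960729554886, 'cx': 320.81276257275874, 'cy': 244.56752711645834, 'k1': -0.16972250925424953, 'origin': array([ 76.35741115, 600.03848224, 482.87929297]), 'orientation': array([ 1.09414685, -0.01268291, -2.49463369])}
key_medium_top 0.65 [398.5, 222.9] [ 480.01674724 -141.07563191   91.        ]
extractor 0.83 [362.2, 257.5] [462.24730813 -13.04444946  91.        ]
extractor 0.3 [405.4, 225.2] [ 467.48689644 -140.58449223   91.        ]
key_medium 0.89 [402.9, 222.2] [ 475.96181989 -147.59130428   91.        ]
key_high 0.62 [417.6, 218.4] [ 464.88104975 -174.50785896   91.        ]
key_low 0.57 [386.6, 234.8] [472.76094624 -94.09837403  91.        ]
ext 0.84 [362.7, 273.2] [ 521.88495666 -111.72371144    0.        ]
top {'fov_y': 42.831607734011506, 'cx': 323.51984998332074, 'cy': 239.1711757907562, 'k1': 0.011236423692883996, 'origin': array([361.05729016,   5.29783819, 926.37233201]), 'orientation': array([ 0.19389966, -0.01145583, -1.56601296])}
key_medium_top 0.89 [426.1, 274.1] [ 477.09099388 -145.09556909   91.        ]
extractor 0.77 [393.8, 252.8] [ 506.57390912 -101.0576562    91.        ]
key_medium 0.58 [426.1, 278.8] [ 470.57234    -144.91439231   91.        ]
key_high 0.9 [453.9, 277.8] [ 472.20915789 -183.2806695    91.        ]
key_low 0.96 [393.0, 275.6] [474.7107739  -99.39828149  91.        ]
ext 0.97 [394.1, 253.1] [ 521.9605064  -113.09703035    0.        ]
```

View pics/scene0.png

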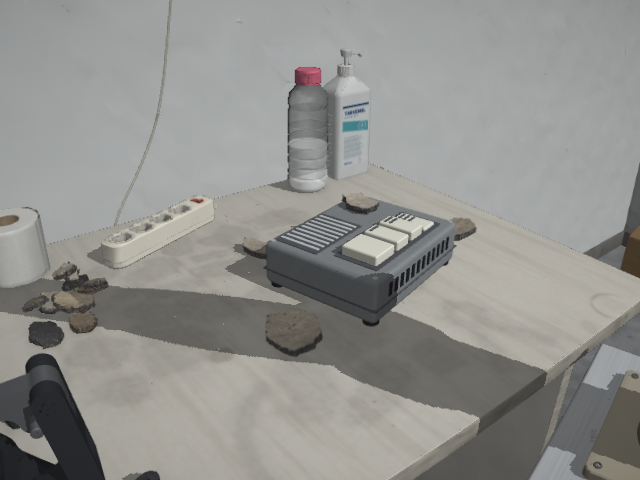

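View pics/top0.png

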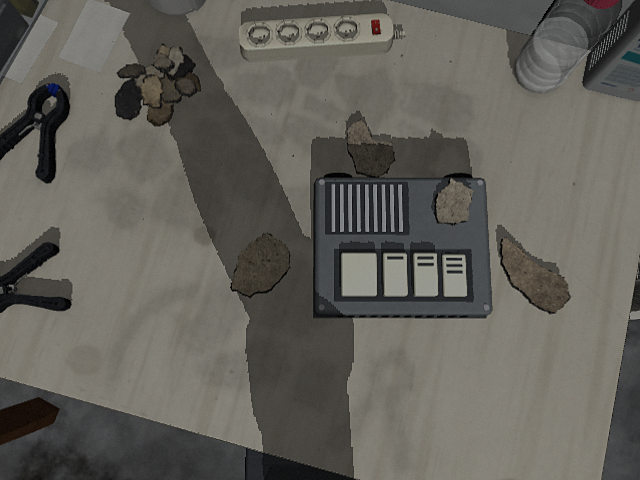

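Both views show the extractor almost square to the world axes. The two-bar key is at about (426,274) in the top view, the three-bar key is down to its right, and a sherd lies on the case behind it at (453,200). Next I measure the key outlines.

```bash
python3 - <<'E'
from h import *
im=get_image('top'); g=cv2.cvtColor(im['color'],cv2.COLOR_BGR2GRAY)
roi=np.zeros_like(g); roi[246:302,336:476]=255
m=((g>150)&(roi>0)).astype(np.uint8)
m=cv2.morphologyEx(m,cv2.MORPH_CLOSE,np.ones((9,1),np.uint8))
n,l,st,c=cv2.connectedComponentsWithStats(m)
for i in range(1,n):
    if st[i,4]<200: continue
    cs=max(cv2.findContours((l==i).astype(np.uint8),0,2)[0],key=cv2.contourArea)
    b=cv2.boxPoints(cv2.minAreaRect(cs)); z=81 if c[i][0]>440 else 91
    P=np.array([atz(im,u,z) for u in b]); print(np.round(c[i],1),np.round(atz(im,c[i],z)[:2],1)); print(np.round(P[:,:2],1).tolist(), st[i])
# case corners
for u in [(314,317),(492,317),(486,178),(316,178)]: print(u,np.round(atz(im,u,75)[:2],1))
# triangulate medium top
a=get_image('scene'); ra=ray(a,[398.5,222.9]); rb=ray(im,[426.1,274.1])
A=np.stack([ra[1],-rb[1]],1); t=np.linalg.lstsq(A,rb[0]-ra[0],rcond=None)[0]; print('tri',ra[0]+t[0]*ra[1],rb[0]+t[1]*rb[1])
cv2.imwrite('pics/topz.png',cv2.resize(im['color'][160:330,300:500],None,fx=3.5,fy=3.5))
x=proj(a,[477,-143,91]); print('scene proj',x); 
cv2.imwrite('pics/scenez.png',cv2.resize(cv2.circle(a['color'].copy(),(int(x[0]),int(x[1])),1,(0,0,255),-1)[180:330,260:470],None,fx=3.5,fy=3.5))
E
```

```text
[359.2 274.4] [476.  -52.9]
[[504.4, -30.6], [504.7, -76.3], [449.2, -75.7], [448.9, -30.5]] [ 343  254   34   41 1261]
[395.4 274.1] [ 476.8 -102.7]
[[504.8, -88.8], [505.0, -118.0], [449.5, -116.8], [449.3, -88.0]] [385 254  22  41 854]
[426. 274.] [ 477.2 -144.9]
[[505.1, -130.5], [505.3, -161.0], [449.7, -159.3], [449.5, -129.1]] [415 254  23  41 871]
[454.7 275.3] [ 477.1 -186.8]
[[504.2, -171.6], [505.7, -201.8], [449.8, -202.0], [448.3, -172.1]] [444 256  23  40 831]
(314, 317) [418.5   9. ]
(492, 317) [ 420.  -237.8]
(486, 178) [ 620.3 -238.8]
(316, 178) [618.4   7.6]
tri [ 481.22005643 -143.28489438   89.83180714] [ 477.27797372 -145.33791708   89.65385849]
scene proj [400.82208837 223.00870691]
```

View pics/topz.png

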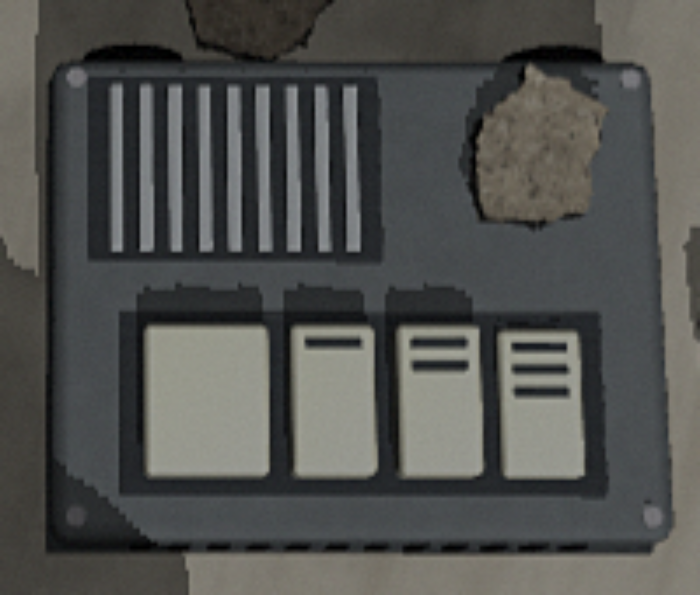

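View pics/scenez.png

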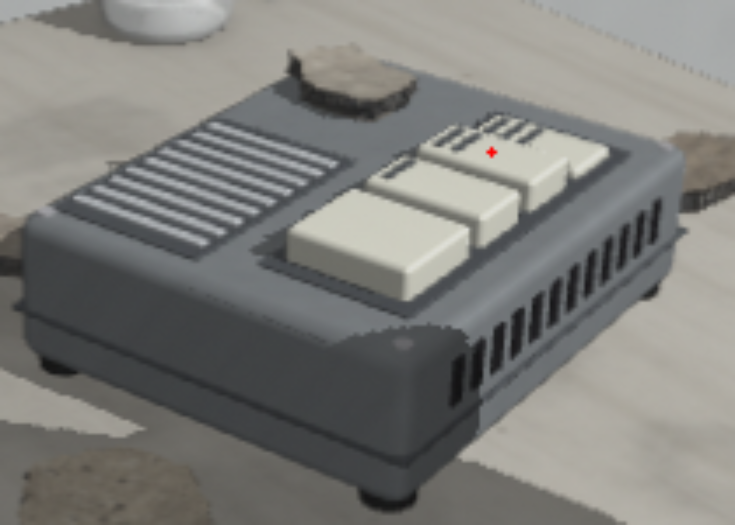

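```bash
python3 - <<'E'
from h import *
p0=np.array([276.134,588.445]);p1=np.array([477,-144.5])
t=np.linspace(0,1,17)[1:]
s=np.clip(t,0,1); s=0.5*s+0.5*(3*s**2-2*s**3)
r0,r1=np.hypot(*p0),np.hypot(*p1);a0,a1=np.arctan2(p0[1],p0[0]),np.arctan2(p1[1],p1[0])
y=1.132;ex=np.array([np.cos(y),np.sin(y)]);ey=np.array([np.sin(y),-np.cos(y)])
for k in s:
    r=r0+k*(r1-r0);a=a0+k*(a1-a0);d=(np.array([r*np.cos(a),r*np.sin(a)])-p0)/1e3
    print([round(float(d@ex),3),round(float(d@ey),3),round(0.04*k,3),0,0,round(1.132*k,3)],end=',')
E
```

```text
[-0.006, 0.034, np.float64(0.001), 0, 0, np.float64(0.042)],[-0.017, 0.076, np.float64(0.003), 0, 0, np.float64(0.095)],[-0.034, 0.125, np.float64(0.006), 0, 0, np.float64(0.158)],[-0.057, 0.177, np.float64(0.008), 0, 0, np.float64(0.23)],[-0.087, 0.23, np.float64(0.011), 0, 0, np.float64(0.308)],[-0.124, 0.283, np.float64(0.014), 0, 0, np.float64(0.391)],[-0.167, 0.332, np.float64(0.017), 0, 0, np.float64(0.478)],[-0.216, 0.376, np.float64(0.02), 0, 0, np.float64(0.566)],[-0.268, 0.413, np.float64(0.023), 0, 0, np.float64(0.654)],[-0.322, 0.443, np.float64(0.026), 0, 0, np.float64(0.741)],[-0.376, 0.465, np.float64(0.029), 0, 0, np.float64(0.824)],[-0.427, 0.48, np.float64(0.032), 0, 0, np.float64(0.902)],[-0.475, 0.489, np.float64(0.034), 0, 0, np.float64(0.974)],[-0.516, 0.493, np.float64(0.037), 0, 0, np.float64(1.037)],[-0.551, 0.494, np.float64(0.039), 0, 0, np.float64(1.09)],[-0.578, 0.493, np.float64(0.04), 0, 0, np.float64(1.132)],
```

Emit:
move_arm:
  moves:
    - [[-0.006, 0.034, 0.001, 0, 0, 0.042], [-0.017, 0.076, 0.003, 0, 0, 0.095], [-0.034, 0.125, 0.006, 0, 0, 0.158], [-0.057, 0.177, 0.008, 0, 0, 0.23], [-0.087, 0.23, 0.011, 0, 0, 0.308], [-0.124, 0.283, 0.014, 0, 0, 0.391], [-0.167, 0.332, 0.017, 0, 0, 0.478], [-0.216, 0.376, 0.02, 0, 0, 0.566], [-0.268, 0.413, 0.023, 0, 0, 0.654], [-0.322, 0.443, 0.026, 0, 0, 0.741], [-0.376, 0.465, 0.029, 0, 0, 0.824], [-0.427, 0.48, 0.032, 0, 0, 0.902], [-0.475, 0.489, 0.034, 0, 0, 0.974], [-0.516, 0.493, 0.037, 0, 0, 1.037], [-0.551, 0.494, 0.039, 0, 0, 1.09], [-0.578, 0.493, 0.04, 0, 0, 1.132], [-0.578, 0.493, 0.04, 0, 0, 1.132], [-0.578, 0.493, 0.04, 0, 0, 1.132]]
  jaw: 0

```text
clock: 3.05
eef_pos: [477.5, -143.3, 191.4]
tool_rot: [-3.141, -0.001, 0.001]
force: [0.6, 0.7, -0.7]
width: 0.2
```

Emit:
move_arm:
  moves:
    - [[0, 0, 0.02, 0, 0, 0], [0, 0.001, 0.045, 0, 0, 0], [0, 0.001, 0.07, 0, 0, 0], [0, 0.001, 0.082, 0, 0, 0], [0, 0.001, 0.085, 0, 0, 0], [0, 0.001, 0.085, 0, 0, 0]]

```text
clock: 3.8
eef_pos: [477.4, -145.1, 106.7]
tool_rot: [3.142, -0.001, 0.0]
force: [0.5, -0.5, -0.2]
width: 0.0
```

```bash
python3 - <<'E'
from h import *
s=ctrl.read_state(); print(s['eef_pos'],s['force'],s['clock'])
for n in ['top','scene']:
    im=get_image(n); x=[proj(im,s['eef_pos']),proj(im,[477,-144.5,91])]; print(x)
    u,v=x[0].astype(int); c=im['color'].copy()
    cv2.imwrite(f'pics/{n}1.png',cv2.resize(c[v-80:v+80,u-100:u+100],None,fx=3.5,fy=3.5))
E
```

```text
[ 477.35925273 -145.0840628   106.68516235] [ 0.49591959 -0.54505081 -0.17229214] 3.8
[array([428.12591301, 272.31900423]), array([425.6701671 , 274.16270143])]
[array([402.0395739 , 213.22970136]), array([401.31225113, 222.68508218])]
```

View pics/top1.png

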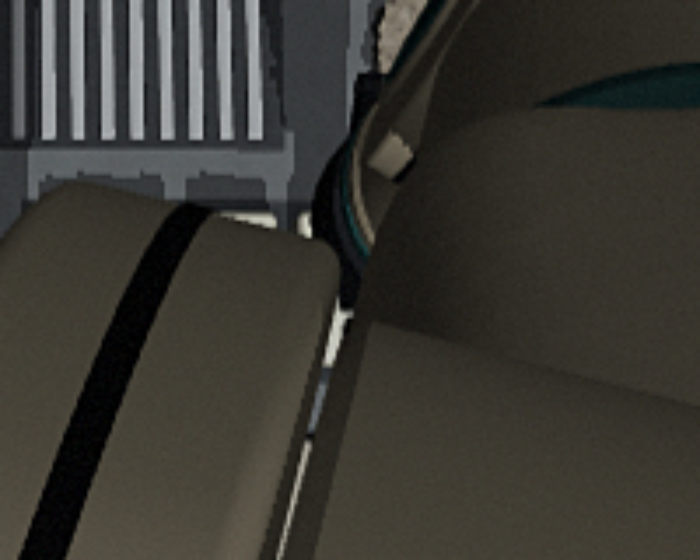

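View pics/scene1.png

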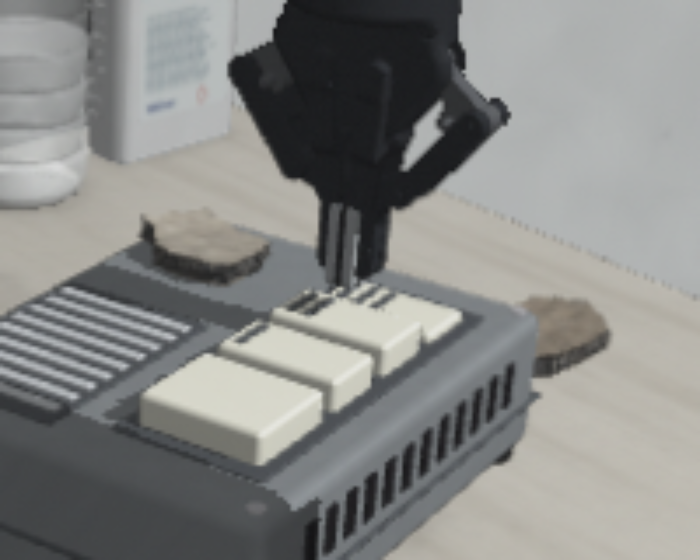

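The fingertips sit right over the medium key, and the projected TCP matches the fingers in the scene view. Now I press.

Emit:
move_arm:
  moves:
    - [[0, 0, 0.006, 0, 0, 0], [0, 0, 0.012, 0, 0, 0], [0, 0, 0.015, 0, 0, 0], [0, 0, 0.018, 0, 0, 0], [0, 0, 0.021, 0, 0, 0], [0, 0, 0.023, 0, 0, 0], [0, 0, 0.023, 0, 0, 0]]

```text
clock: 4.78
eef_pos: [477.0, -145.3, 83.1]
tool_rot: [3.141, -0.0, -0.0]
force: [-0.3, -0.0, 0.4]
width: 0.2
```

Emit:
move_arm:
  moves:
    - [[0, 0, 0.001, 0, 0, 0], [0, 0, 0.002, 0, 0, 0], [0, 0, 0.003, 0, 0, 0], [0, 0, 0.003, 0, 0, 0]]

```text
clock: 5.28
eef_pos: [477.1, -145.4, 81.0]
tool_rot: [-3.142, -0.001, -0.0]
force: [-2.6, 0.3, 9.3]
width: 0.6
```

```bash
python3 - <<'E'
from h import *
s=ctrl.read_state(); print(s['eef_pos'],s['force'],s['clock'])
for n in ['scene']:
    im=get_image(n); 
    cv2.imwrite(f'pics/{n}2.png',cv2.resize(im['color'][180:330,260:470],None,fx=3.5,fy=3.5))
E
```

```text
[ 477.1159715  -145.39075501   81.01369575] [-2.57168108  0.34435712  9.30131294] 5.275
```

View pics/scene2.png

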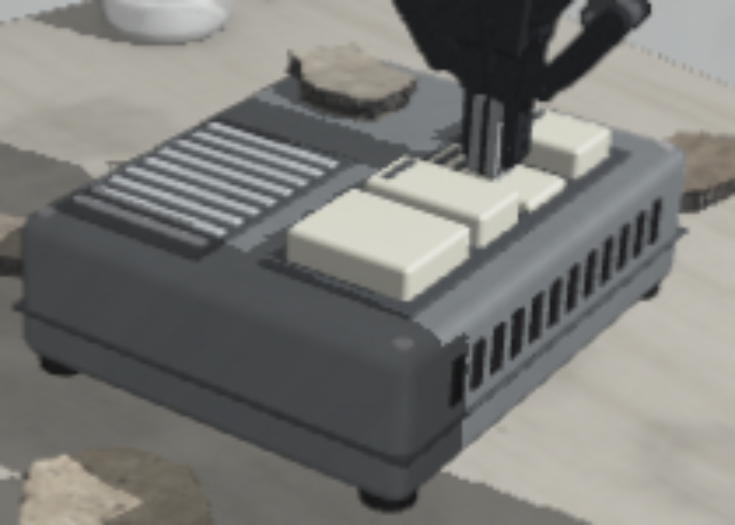

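The medium key is down and the high key has popped up. The force of 9 N is above the 2–4 N it takes to move a key, which points to the stop. I'll push a little further to confirm.

Emit:
move_arm:
  moves:
    - [[0, 0, 0.001, 0, 0, 0], [0, 0, 0.0015, 0, 0, 0], [0, 0, 0.0015, 0, 0, 0]]

```text
clock: 5.7
eef_pos: [477.2, -145.4, 80.9]
tool_rot: [-3.141, -0.002, -0.0]
force: [-4.2, 2.0, 25.0]
width: 0.2
```

At the stop: the force rose to 25 N with no further travel. Now retract straight up and away from the camera's view.

Emit:
move_arm:
  moves:
    - [[0, 0, -0.004, 0, 0, 0], [0, 0, -0.012, 0, 0, 0], [0, 0, -0.03, 0, 0, 0], [0, 0, -0.06, 0, 0, 0], [0, 0, -0.095, 0, 0, 0], [0, -0.02, -0.13, 0, 0, 0], [0, -0.06, -0.15, 0, 0, 0], [0, -0.11, -0.16, 0, 0, 0], [0, -0.16, -0.16, 0, 0, 0], [0, -0.21, -0.16, 0, 0, 0], [0, -0.25, -0.16, 0, 0, 0], [0, -0.28, -0.16, 0, 0, 0], [0, -0.3, -0.16, 0, 0, 0], [0, -0.3, -0.16, 0, 0, 0], [0, -0.3, -0.16, 0, 0, 0]]

```text
clock: 7.58
eef_pos: [476.8, 153.5, 238.7]
tool_rot: [3.141, 0.0, -0.001]
force: [0.1, -0.3, -0.8]
width: 0.1
```

```bash
python3 - <<'E'
from h import *
s=ctrl.read_state(); print(s['eef_pos'],s['force'],s['clock'])
im=get_image('scene'); cv2.imwrite('pics/scene3.png',cv2.resize(im['color'][180:330,260:470],None,fx=3.5,fy=3.5))
im=get_image('top'); cv2.imwrite('pics/top3.png',im['color'])
E
```

```text
[476.77773052 153.51194525 238.74159324] [ 0.1104478  -0.26673652 -0.7642842 ] 7.575
```

View pics/scene3.png

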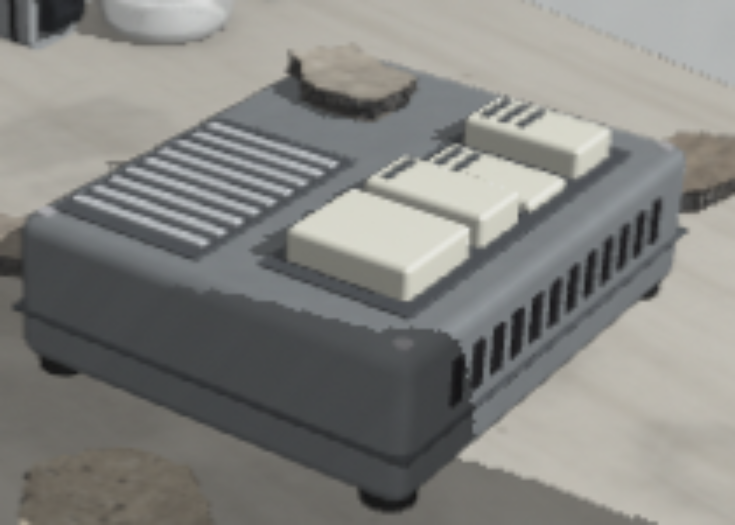

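View pics/top3.png

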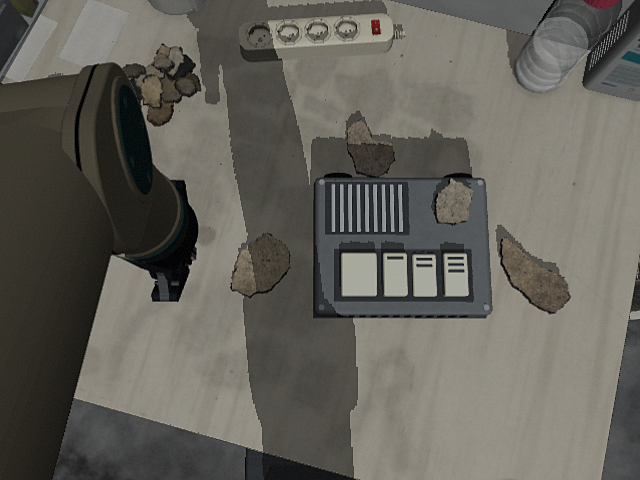

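The two-bar key is down and the three-bar key is up. The stop and low keys are still up, the sherd hasn't moved, and the hand is clear.

```bash
python3 -c "
from cell import job
print(job.finish_job())"
```

```text
the job is handed in; nothing more can be done
None
```

The extractor is now set to medium, and the job is handed in. I pressed the two-bar key straight down with the closed fingers until it hit its stop. At z = 80.9 mm (81 mm expected) the force rose from 9 N to 25 N with no further travel. I then lifted the hand straight up and moved it aside.

**Last checks:** after the hand was withdrawn, pictures from both cameras show:
- The medium key stays down and the high key has popped up.
- The low and stop keys are still up.
- The sherd on the case looks unmoved.

The robot is touching nothing: the last force reading was about 0.8 N, and the hand is roughly 300 mm to the side. The last clock reading was about 7.6 s, within the 22 s limit.

One disagreement: the two cameras placed the key about 4 mm apart from front to back. That is small next to the 60 mm key, and I used the top camera's position. No check failed.

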